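# Fetch the brass check weight from behind its sprung flap

### The arm

A 6-joint arm with a two-finger parallel gripper is mounted at the origin on a cart in front of the work surface, level with it; the furniture and walls round the work are solid. World frame = base frame: x ahead of the robot, y to its left, z up, the work surface at z = 0. Lengths are in m, angles in rad, forces in N, time in s.
With the tool pointing down it reaches from about 0.375 to 0.9 m from the base axis. Payload 3.1 kg.
Tool frame: the origin (TCP) lies at the very end of the fingers, on their centre line; the grasp point (between the pads) lies 19 mm behind it (robot.hold_point_z is the z of the grasp point in the tool frame, in m); z points along the fingers, y is the direction in which the jaws open and shut (so a half turn about z gives the same grasp; the last joint's range is limited). The gripper opens to 87 mm and grips with 3 to 60 N. Pads are 19 mm wide; open, the fingers measure 117 mm over their backs; the gripper's body (75 mm by 190 mm) begins 51 mm behind the grasp point.
Start: joints at [-1.323, 0.527, 1.433, -0, 1.181, -0.178], TCP at [0.258, -0.569, 0.223] pointing down, gripper open.
Joint ranges: [-3.08, 3.08], [-0.75, 2.2], [0.22, 2.44], [-1.43, 4.57], [0, 2.65], [-2.85, 2.85]. Speed limits (rad/s): [2.79, 2.79, 3.14, 3.14, 3.14, 3.14].

### API

Orientations are given as a unit quaternion [x, y, z, w].
In Python, from rig import robot, viewer, spotter gives the robot as it stands.
- The arm moves only by the shell command python3 -m crank 'ROWS' [FORCE]. ROWS is text: rows parted by semicolons, each of 7 numbers parted by spaces: the turn, a rotation vector about the tool's x, y, z in units of 5 degrees (1.0 is 5 degrees), then the shift along the tool's x, y, z in units of 40 mm (1.0 is 40 mm), then the gripper's target within -1 to 1 (shut at 1, half-way at 0, fully open at -1). A call has 1 to 5 rows; each row shifts and turns the pose as measured when the row begins, along the tool's axes as they then stand; what a row does not reach is not made up. A row lasts 1/8 s, in which the tool goes at most 62.5 mm and 10.7 degrees, less where a joint would pass 70% of its speed; a pose out of reach is approached as far as the arm can. A call is refused whole if a number of a shift passes 1 or a number of a turn 1, either way. A call with a gripper value outside its range is refused whole. The fingers move at their own pace and stop on an object; FORCE is the grip in N (left out, the last holds). Time passes only in rows, so rows that do not move let the fingers close. It gives the time, the measured TCP pose, the force and the opening at its end, in the units of the state.
- robot.get_obs(): the state, without advancing time (a new reading comes with each control period).
- viewer.camera(name): name is "scene" or "side" or "wrist"; returns a dict with "img" (384x512x3 uint8, red, green, blue), "camera_matrix" (3x3 intrinsics, pixels), "distortion" ([k1, k2, p1, p2, k3] as OpenCV has them; the pictures are not rectified), "xyz" and "attitude" of the camera in the world. Camera axes: x right, y down, z forward; pixel columns grow to the right and rows downward; lengths in m; the calibration is good to about 2 mm. A picture is of the moment at which its call begins. There is no depth.
- robot.hand_in(): hands the job in, once; it reports no verdict.
Trained networks look in a picture, given as the dict that the camera call returned (one of the last four; its "shot" number tells which), for a name from the list of things; names that differ only in an ending like _2 or _b are one class to them, and where a whole thing is asked for, a point or a joint stands for the part that bears it (a point fixed in the world has none). Each returns a list of dicts, best first, with "score" (0 to 1); they miss things now and then, are a little off and sometimes report something else, mostly with a low value. They report only what shows in the picture. A call takes as long as a camera call. They do not tell look-alikes from the thing itself.
- spotter.boxes_of(name, picture): "at" ([x, y, z] in m, in the coordinates of the camera as it stood for that picture, good to about 4 mm: the middle of the surface that is visible of it).
The state is a dict: "time": time; "q": joint angles; "joint_velocities": joint speeds; "joint_torque": joint torques, N m; "position": TCP position; "tool_rot": TCP orientation; "ft_force": force on the tool from outside, world axes, zero at the start; "moment": the same for the moment, N m; "grip_width": finger opening in m.
Only numpy, scipy, OpenCV 4.12 (cv2) and the standard library are available. Lean on these libraries where they do the work, as an engineer would, in place of code of your own. Each camera call takes 0.05 s, during which the arm holds its last target.

### The job

The bench scale is to be checked. In the two-bay dispenser, take the brass weight (not the steel one) from behind its clear sprung flap: push the flap down and open with the fingers and hold it open with them while you grip the weight. Set the weight down gently, upright, near the middle of the scale's round pan, let go, and leave both flaps sprung shut and the steel weight and the other things where they are.

Things in the scene. Friction and masses are not known exactly. Their poses are not given: they have to be found in the camera images.
- dispenser: Grey open-topped dispenser, fixed, 104 mm deep (x), 252 mm wide (y). Origin: centre of underside; x points away from the robot to the tall far wall, y to the left bay. Two bays, each 96 mm deep, 120 mm wide, centred at y = +62 and -62 mm; walls 4 mm, floor 6 mm. Front, sides and divider are 62 mm high; the far wall and what lies beyond x = 34 mm is 113 mm high. One weight in each bay, at x about -10 mm.
- flap_left (a joint): Hinge of the left (+y) bay's clear flap, rad. Axis along the dispenser's y at x = 46 mm, 109 mm above the worktop. 0 = shut, drooping 15 degrees to the robot; grows to 1.1 as the free edge is pushed down and away. A light spring shuts it by itself (under 1 N at the edge to start, under 3 N fully open).
- flap_right (a joint): The same for the flap over the right (-y) bay.
- flap_left_edge (a point): Middle of the left flap's free edge, a smooth orange bead 8 mm thick. The flap is clear, slick, 114 mm wide, 66 mm long, 3 mm thick; shut, its edge is at dispenser x = -18 mm, 92 mm above the worktop, so it covers the weight. Half-open fingers coming straight down on the +y and -y sides of the weight push it down till, about 60 mm above the worktop, it slips behind them and leans on them. It clears the weight's top.
- flap_right_edge (a point): The same for the flap over the right (-y) bay.
- brass_weight_center (a point): Centre (half-way up) of the yellow brass check weight: an upright cylinder 24 mm in diameter, 45 mm high, with a shallow groove round it, about 0.16 kg. It stands on the 6 mm floor of either bay, about in the middle of its width. z runs up along the cylinder.
- steel_weight_center (a point): Centre of the grey steel check weight, of the same size, in the other bay. It is not wanted.
- scale_pan (a point): Centre of the top face of the round steel pan of the white bench scale, which is fixed to the worktop. The pan is flat, 110 mm in diameter, and does not move; its top is 44 mm above the worktop. z points up; x points away from the robot; the low display panel lies on the -x side.
Things that resemble listed ones, but are neither listed nor needed, are in the scene too. What is shaped like the part that bears brass_weight_center but blue is not meant.

How it is judged:
On the way:
1. a flap is held well open (over 0.25 rad) while the fingers grip the brass weight in the dispenser (contact force between the fingers and brass_weight above 1 N and height (world z) of brass_weight_center below 0.06 m and horizontal distance between brass_weight_center and dispenser below 0.1 m and value of joint any of flap_left, flap_right above 0.25 rad), for 0.1 s.
At the end, for the whole second after the job is handed in: The brass weight stands upright (within 10 degrees) and at rest on the scale's pan, its axis within 30 mm of the pan's centre; both flaps are shut (below 0.08 rad); the steel weight is within 15 mm of where it began (horizontal distance between brass_weight_center and scale_pan below 0.03 m and z of brass_weight_center in the frame of scale_pan between 0.0185 and 0.0265 m and angle between brass_weight_center's own z axis and vertical below 0.17 rad and linear speed of brass_weight below 0.02 m/s and value of joint each of flap_left, flap_right below 0.08 rad and distance of steel_weight_center from where it was at the start of the episode below 0.015 m); the robot touches nothing.
It fails at once if the steel weight is gripped or knocked over 15 mm away (distance of steel_weight_center from where it was at the start of the episode above 0.015 m).
It fails at once if the brass weight is let fall from more than about 20 mm (contact force between the fingers and brass_weight below 0.05 N and linear speed of brass_weight above 0.65 m/s).
It fails at once if a bystander (cup, tape roll, bottle, note block, stapler) is pushed over 30 mm away (distance of any of cup, tape, bottle, notes, stapler from where it was at the start of the episode above 0.03 m).
It also fails if it takes over 37 s, if anything falls off the work surface, if the arm or the gripper's body presses on something with over 40 N, if the wrist force passes 120 N, or if a joint passes its speed limit or range.

## Working session

There is one attempt and no reset: what is moved stays moved. The work goes in short steps, Python scripts to look and compute and a shell command to move; the robot and the scene stay as the last step left them, time stands still between calls to the robot, and variables do not carry over. Pictures are saved under pics/ and viewed, and the job is handed in when it is done.

```bash
ls; mkdir -p pics; cat > h.py <<'E'
import numpy as np,cv2
from scipy.spatial.transform import Rotation as R
from rig import robot,viewer,spotter
def rot(a):
    a=np.array(a,float)
    return a if a.shape==(3,3) else R.from_quat(a).as_matrix()
def toW(c,p): return rot(c["attitude"])@np.array(p)+np.array(c["xyz"])
def pix(c,P):
    Rm=rot(c["attitude"]);p=Rm.T@(np.array(P,float)-c["xyz"])
    r=cv2.projectPoints(p.reshape(1,3),np.zeros(3),np.zeros(3),np.array(c["camera_matrix"]),np.array(c["distortion"]))[0]
    return r.ravel()
def onplane(c,uv,z):
    n=cv2.undistortPoints(np.array([[uv]],float),np.array(c["camera_matrix"]),np.array(c["distortion"])).ravel()
    d=rot(c["attitude"])@np.array([n[0],n[1],1.]);o=np.array(c["xyz"])
    return o+d*(z-o[2])/d[2]
def save(c,n): cv2.imwrite("pics/"+n,c["img"][:,:,::-1])
E
python3 - <<'E'
from h import *
import pickle
o=robot.get_obs();print({k:np.round(v,3) for k,v in o.items()})
for n in ["scene","side","wrist"]:
    c=viewer.camera(n);save(c,n+"0.png");pickle.dump(c,open(n+"0.pkl","wb"))
    print(n,np.round(c["xyz"],3))
    for t in ["brass_weight_center","steel_weight_center","dispenser","flap_left","scale_pan","flap_left_edge"]:
        try:
            for b in spotter.boxes_of(t,c): 
                w=toW(c,b["at"]);print(t,round(b["score"],2),np.round(w,3),np.round(pix(c,w)))
        except Exception as e: print(t,e)
E
```

```text
pics
{'time': np.float64(0.0), 'q': array([-1.324,  0.528,  1.434,  0.   ,  1.181, -0.179]), 'joint_velocities': array([ 0.   , -0.001, -0.   ,  0.001, -0.002, -0.002]), 'joint_torque': array([  0.   , -44.004, -17.659,   0.063,   0.058,  -0.   ]), 'position': array([ 0.258, -0.568,  0.222]), 'tool_rot': array([ 0.977,  0.211, -0.   , -0.001]), 'ft_force': array([-0.552, -0.371, -0.349]), 'moment': array([0.022, 0.009, 0.029]), 'grip_width': np.float64(0.087)}
scene [0.116 0.768 0.711]
brass_weight_center 0.62 [0.495 0.18  0.03 ] [229. 271.]
brass_weight_center 0.43 [0.539 0.064 0.041] [236. 232.]
steel_weight_center 0.65 [ 0.514 -0.055  0.042] [267. 208.]
dispenser 0.58 [0.541 0.02  0.052] [244. 218.]
dispenser 0.56 [0.539 0.062 0.04 ] [237. 231.]
flap_left 0.57 [ 0.539 -0.059  0.103] [259. 185.]
flap_left 0.55 [0.564 0.056 0.102] [228. 207.]
scale_pan 0.82 [ 0.451 -0.264  0.033] [317. 178.]
flap_left_edge 0.83 [0.562 0.062 0.102] [227. 209.]
side [0.157 1.01  0.536]
brass_weight_center 0.77 [0.495 0.188 0.028] [234. 252.]
brass_weight_center 0.47 [0.538 0.065 0.048] [236. 218.]
steel_weight_center 0.64 [ 0.513 -0.058  0.048] [263. 200.]
steel_weight_center 0.3 [ 0.533 -0.06   0.102] [256. 180.]
dispenser 0.61 [0.542 0.025 0.055] [241. 209.]
flap_left 0.98 [0.564 0.058 0.101] [227. 195.]
scale_pan 0.56 [ 0.451 -0.261  0.033] [304. 183.]
flap_left_edge 0.93 [0.563 0.06  0.102] [227. 195.]
wrist [ 0.32  -0.541  0.385]
scale_pan 0.56 [ 0.363 -0.328  0.023] [105.   8.]
```

```bash
python3 - <<'E'
from h import *
import pickle
c=pickle.load(open("scene0.pkl","rb"));i=c["img"][130:310,150:370]
cv2.imwrite("pics/sc_crop.png",cv2.resize(i[:,:,::-1],None,fx=3.6,fy=3.3,interpolation=cv2.INTER_CUBIC))
E
```

```text
(no output)
```

View pics/scene0.png

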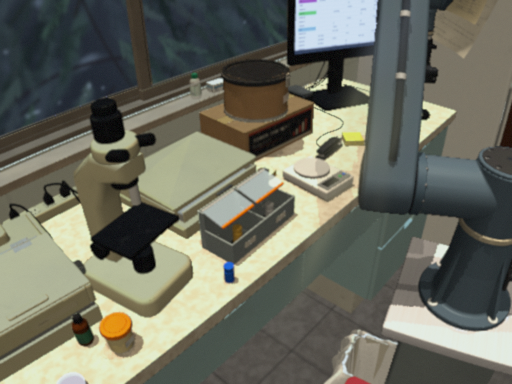

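View pics/side0.png

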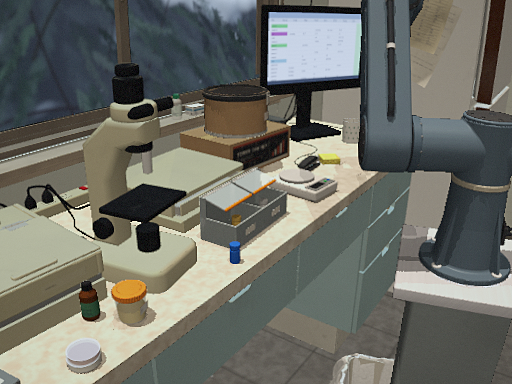

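View pics/wrist0.png

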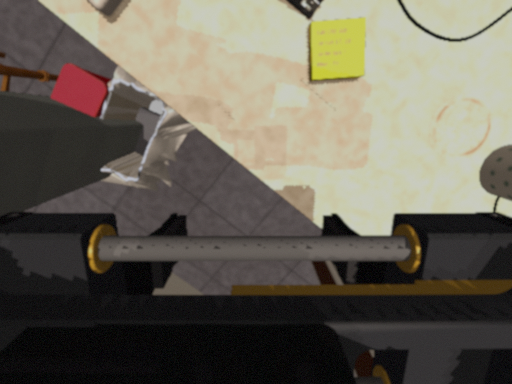

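View pics/sc_crop.png

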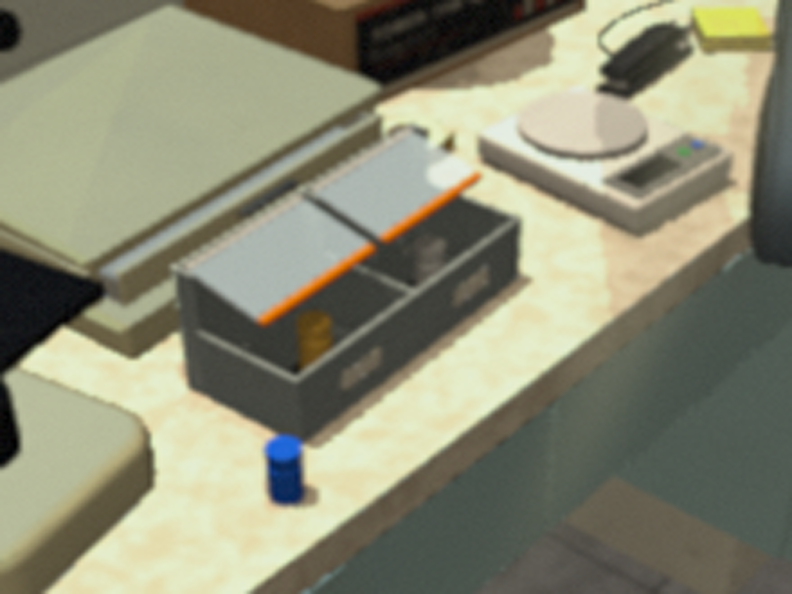

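The blue cylinder at scene (229,272) is a decoy. The yellow weight in the left bay at (237,232) is the brass one. The grey weight in the right bay at (268,208) is steel. The close crop confirms this. Next I work out the poses.

```bash
python3 - <<'E'
from h import *
import pickle
c=pickle.load(open("scene0.pkl","rb"))
a=onplane(c,(232.5,244.5),.062);b=onplane(c,(294.2,197.3),.062)
e=onplane(c,(223,227.6),.092);f=onplane(c,(282.8,183.6),.092)
for p,q in((a,b),(e,f)):
    d=p-q;print(p,q,np.linalg.norm(d),np.degrees(np.arctan2(-d[0],d[1])))
print("pan",onplane(c,(311.7,167.6),.044))
o=robot.get_obs();print(rot(o["tool_rot"]).round(3))
w=pickle.load(open("wrist0.pkl","rb"));T=rot(o["tool_rot"])
print("cam in tool",T.T@(np.array(w["xyz"])-o["position"]),(T.T@rot(w["attitude"])).round(3))
E
```

```text
[0.51128385 0.13016027 0.062     ] [ 0.45772737 -0.10312129  0.062     ] 0.2393503385233947 -12.929838014020339
[0.54118067 0.11816554 0.092     ] [ 0.49307061 -0.10803267  0.092     ] 0.23125787658426122 -12.00730484422862
pan [ 0.47989395 -0.2933224   0.044     ]
[[ 0.911  0.413 -0.   ]
 [ 0.413 -0.911  0.   ]
 [-0.    -0.    -1.   ]]
cam in tool [ 0.06780451  0.00024577 -0.16229064] [[-0.001 -0.967 -0.253]
 [ 1.    -0.001 -0.001]
 [ 0.001 -0.253  0.967]]
```

```bash
python3 -m crank '0 0 0 1 -0.5 -0.3 -1;0 0 0 1 -0.5 0 -1;0 0 0 1 -0.5 0 -1;0 0 0 1 -0.5 0 -1;0 0 0 1 -0.5 0 -1'
```

```text
time: 1.68
position: [0.4013, -0.3952, 0.2349]
tool_rot: [0.978, 0.208, 0.0, 0.002]
ft_force: [0.4, -0.3, 0.4]
grip_width: 0.0871
```

```bash
python3 -m crank '0 0 1 1 -0.5 0 0;0 0 1 1 -0.5 0 0;0 0 1 0.6 -0.2 0 0'; python3 - <<'E'
from h import *
import pickle
c=viewer.camera("wrist");save(c,"w1.png");pickle.dump(c,open("w1.pkl","wb"))
for b in spotter.boxes_of("scale_pan",c): 
    w=toW(c,b["at"]);print(round(b["score"],2),np.round(w,3),np.round(pix(c,w)))
E
```

```text
time: 2.05
position: [0.4854, -0.3109, 0.2353]
tool_rot: [0.997, 0.075, 0.001, 0.002]
ft_force: [0.2, 0.1, 0.1]
grip_width: 0.0649
0.85 [ 0.474 -0.296  0.039] [241. 177.]
```

View pics/w1.png

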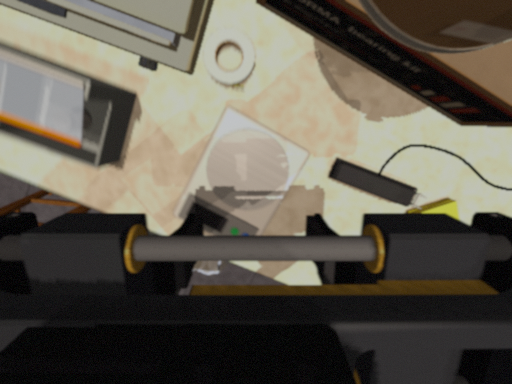

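```bash
python3 -m crank '0 0 1 0.25 -1 0 0;0 0 1 0.25 -1 0 0;0 0 1 0.25 -1 0 0;0 0 1 0.25 -1 0 0;0 0 0.2 0.2 -1 0 0';python3 - <<'E'
from h import *
import pickle
c=pickle.load(open("scene0.pkl","rb"))
for z in(.1,.15,.2):print(z,onplane(c,(178,215),z))
c=pickle.load(open("w1.pkl","rb"));print("pan",onplane(c,(248,170),.044))
E
```

```text
time: 2.78
position: [0.5374, -0.1158, 0.2343]
tool_rot: [0.994, -0.113, 0.002, 0.004]
ft_force: [0.1, -0.6, 0.5]
grip_width: 0.0439
0.1 [0.65522215 0.13232347 0.1       ]
0.15 [0.61104829 0.18436541 0.15      ]
0.2 [0.56687444 0.23640734 0.2       ]
pan [ 0.48650084 -0.30350872  0.044     ]
```

```bash
python3 - <<'E'
from h import *
import pickle
cs=[pickle.load(open(n+"0.pkl","rb")) for n in("scene","side")]
def tri(uvs):
    A=np.zeros((3,3));B=np.zeros(3)
    for c,uv in zip(cs,uvs):
        o=np.array(c["xyz"]);d=onplane(c,uv,0)-o;d/=np.linalg.norm(d);M=np.eye(3)-np.outer(d,d);A+=M;B+=M@o
    return np.linalg.solve(A,B)
print("stage R",tri([(178,215),(186,190)]),"stage front",tri([(134,263),(143,225)]),"knob",tri([(154,138),(179,100)]),"dispenser farleft top",tri([(199,207),(203,191)]))
print("base front",tri([(190,270),(195,243)]))
E
```

```text
stage R [0.59982053 0.19741461 0.16249358] stage front [0.61491081 0.33759241 0.13902401] knob [0.58275025 0.24749327 0.36815528] dispenser farleft top [0.59987834 0.11898005 0.1310003 ]
base front [0.55524617 0.2438676  0.06492161]
```

```bash
python3 -m crank '0 0 0 -0.1 -0.9 0 0;0 0 0 -0.1 -0.9 0 0;0 0 0 -0.1 -0.9 0 0;0 0 0 -0.1 -0.9 0 0;0 0 0 0 -0.5 0 0'; python3 - <<'E'
from h import *
import pickle
c=viewer.camera("wrist");save(c,"w2.png");pickle.dump(c,open("w2.pkl","wb"))
for t in ["brass_weight_center","flap_left_edge","dispenser"]:
  for b in spotter.boxes_of(t,c): 
    w=toW(c,b["at"]);print(t,round(b["score"],2),np.round(w,3),np.round(pix(c,w)))
o=robot.get_obs();print(o["position"],o["q"])
E
```

```text
time: 3.4
position: [0.5582, 0.0482, 0.233]
tool_rot: [0.994, -0.111, 0.002, 0.005]
ft_force: [1.0, -1.3, -0.8]
grip_width: 0.0434
brass_weight_center 0.41 [0.497 0.165 0.019] [185. 226.]
flap_left_edge 0.72 [0.567 0.054 0.106] [245. 176.]
dispenser 0.8 [ 0.552 -0.002  0.098] [297. 177.]
[0.55850066 0.04675408 0.23295354] [-0.10954331  0.42757031  1.58584343 -0.01258804  1.12448593  1.6905438 ]
```

View pics/w2.png

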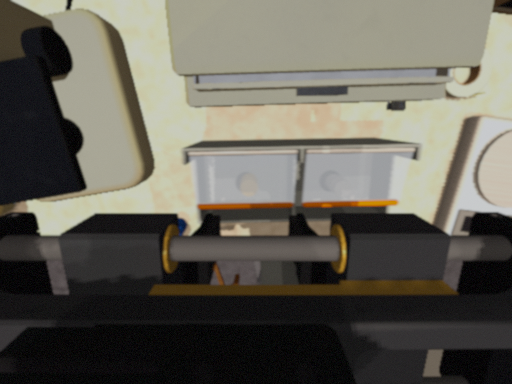

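```bash
python3 - <<'E'
from h import *
import pickle
c=pickle.load(open("w2.pkl","rb"))
print(pix(c,(.539,.064,.051)),pix(c,(.539,.064,.006)),pix(c,(.515,-.055,.051)))
i=c["img"][120:260,170:430]
cv2.imwrite("pics/w2c.png",cv2.resize(i[:,:,::-1],None,fx=3,fy=3,interpolation=cv2.INTER_CUBIC))
E
```

```text
[243.70117531 190.1657877 ] [244.51117486 182.50702027] [335.6084634  187.73144363]
```

View pics/w2c.png

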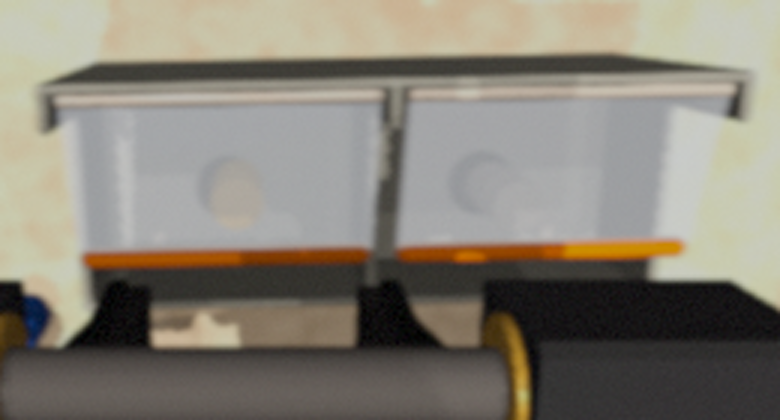

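```bash
python3 - <<'E'
from h import *
import pickle
c=pickle.load(open("w2.pkl","rb"))
P=lambda u,v,z:onplane(c,(170+u/3,120+v/3),z)
print("brass top",P(236,192,.051),"steel top",P(492,186,.051))
a=P(85,260,.092);b=P(682,247,.092);d=a-b
print(a,b,np.linalg.norm(d),np.degrees(np.arctan2(-d[0],d[1])),"Lmid",P(226,258,.092))
a=P(42,90,.113);b=P(752,75,.113);d=a-b;print(a,b,np.linalg.norm(d),np.degrees(np.arctan2(-d[0],d[1])))
E
```

```text
brass top [0.54566226 0.05573289 0.051     ] steel top [ 0.52317458 -0.05408121  0.051     ]
[0.54158234 0.11716943 0.092     ] [ 0.49378386 -0.11343113  0.092     ] 0.2355022579247602 -11.710340963045219 Lmid [0.52993377 0.06305545 0.092     ]
[0.61020341 0.10914367 0.113     ] [ 0.56029699 -0.13309437  0.113     ] 0.2473255350204875 -11.64132158617235
```

```bash
cat >> h.py <<'E'
def need(p,yawdeg=-11.7):
    o=robot.get_obs();T=rot(o["tool_rot"]);y=np.radians(yawdeg);c,s=np.cos(y),np.sin(y)
    G=np.array([[c,s,0],[s,-c,0],[0,0,-1.]])
    print("t",round(float(o["time"]),2),"pos",np.round(o["position"],4),"turn",np.round(np.degrees(R.from_matrix(T.T@G).as_rotvec())/5,2),"shift",np.round(T.T@(np.array(p)-o["position"])/.04,2),"f",np.round(o["ft_force"],1),"w",round(float(o["grip_width"]),4))
E
python3 -c "
from h import *
need((.543,.058,.16))"
```

```text
t 3.6 pos [0.5585 0.0468 0.233 ] turn [ 0.12 -0.06 -0.23] shift [-0.45 -0.21  1.82] f [-0.7 -0.5  0.1] w 0.044
```

```bash
python3 -m crank '0.12 -0.06 -0.23 -0.45 -0.2 0.9 0;0 0 0 0 0 0.9 0;0 0 0 0 0 0 0'; python3 - <<'E'
from h import *
import pickle
need((.543,.058,.16))
c=viewer.camera("wrist");save(c,"w3.png");pickle.dump(c,open("w3.pkl","wb"))
i=c["img"][60:260,100:360]
cv2.imwrite("pics/w3c.png",cv2.resize(i[:,:,::-1],None,fx=3,fy=3,interpolation=cv2.INTER_CUBIC))
for t in ["brass_weight_center"]:
  for b in spotter.boxes_of(t,c): 
    w=toW(c,b["at"]);print(t,round(b["score"],2),np.round(w,3),np.round(pix(c,w)))
E
```

```text
time: 3.98
position: [0.5441, 0.0533, 0.1604]
tool_rot: [0.995, -0.103, 0.002, 0.001]
ft_force: [-0.2, -0.1, 0.7]
grip_width: 0.0436
t 3.98 pos [0.5441 0.0533 0.1604] turn [ 0.02 -0.04 -0.04] shift [-0.05 -0.11  0.01] f [-0.2 -0.1  0.7] w 0.0436
```

View pics/w3c.png

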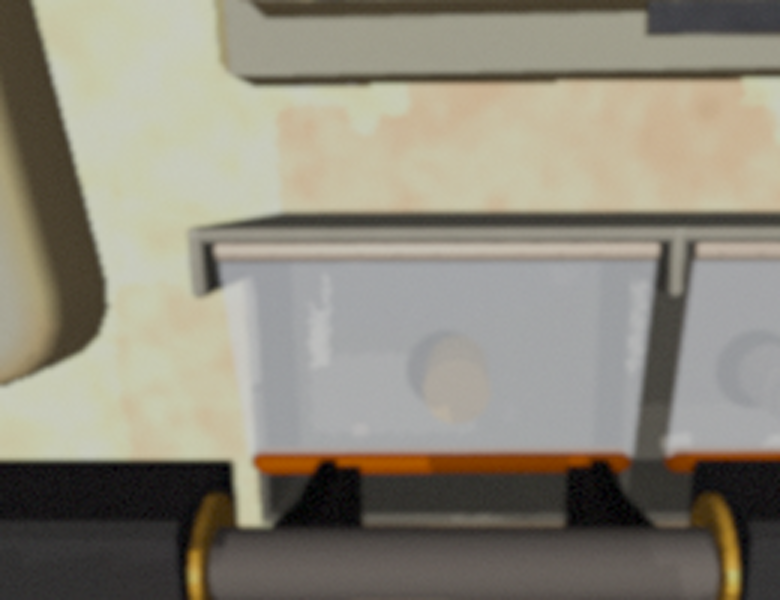

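```bash
python3 - <<'E'
from h import *
import pickle
c=pickle.load(open("w3.pkl","rb"));c2=pickle.load(open("w2.pkl","rb"))
P=lambda u,v,z:onplane(c,(100+u/3,60+v/3),z)
for v in(385,390):print("w3",P(456,v,.051))
for v in(195,202):print("w2",onplane(c2,(170+236/3,120+v/3),.051))
a=P(255,463,.092);b=P(630,463,.092);d=a-b
print("bead",a,b,(a+b)/2,np.linalg.norm(d),np.degrees(np.arctan2(-d[0],d[1])))
# triangulate top
A=np.zeros((3,3));B=np.zeros(3)
for k,uv in((c,(100+456/3,60+390/3)),(c2,(170+236/3,120+200/3))):
    o=np.array(k["xyz"]);d=onplane(k,uv,0)-o;d/=np.linalg.norm(d);M=np.eye(3)-np.outer(d,d);A+=M;B+=M@o
print(np.linalg.solve(A,B))
# overlay model
im=c["img"][:,:,::-1].copy();im2=c2["img"][:,:,::-1].copy()
for I,k in((im,c),(im2,c2)):
  for z,col in((.051,(0,0,255)),(.006,(0,255,0))):
    for t in np.linspace(0,6.28,40):
        u=pix(k,(.541+.012*np.cos(t),.058+.012*np.sin(t),z));cv2.circle(I,tuple(int(round(x*8)) for x in u),3,col,-1,shift=3)
cv2.imwrite("pics/ov3.png",cv2.resize(np.hstack([im[130:230,200:330],im2[130:230,185:315]]),None,fx=3,fy=3))
E
```

```text
w3 [0.5427831  0.05499428 0.051     ]
w3 [0.54103324 0.05536749 0.051     ]
w2 [0.54435004 0.0560382  0.051     ]
w2 [0.54127852 0.05675287 0.051     ]
bead [0.54175601 0.11696327 0.092     ] [0.51830248 0.0062833  0.092     ] [0.53002925 0.06162328 0.092     ] 0.11313762498437392 -11.96422481920286
[0.56242212 0.05069305 0.13565529]
```

View pics/ov3.png

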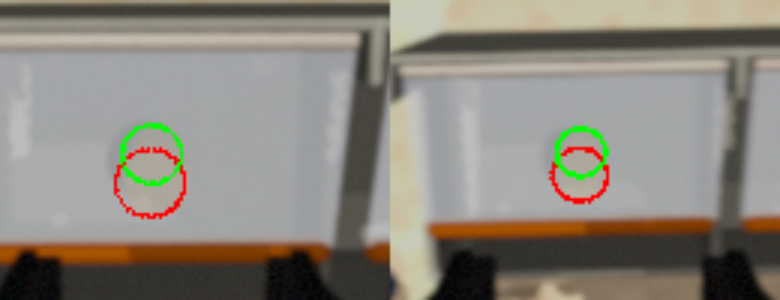

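```bash
python3 - <<'E'
from h import *
import pickle
ks=[pickle.load(open(n+".pkl","rb")) for n in("scene0","side0","w3")]
out=[]
for k in ks[:2]:
  I=k["img"][:,:,::-1].copy();cu,cv=[int(x) for x in pix(k,(.541,.056,.03))]
  I=cv2.resize(I[cv-30:cv+30,cu-35:cu+35],None,fx=5.5,fy=5.5,interpolation=cv2.INTER_CUBIC)
  for z,col in((.051,(0,0,255)),(.006,(0,255,0))):
    for t in np.linspace(0,6.28,60):
        u=(pix(k,(.541+.012*np.cos(t),.056+.012*np.sin(t),z))-[cu-35,cv-30]+.5)*5.5;cv2.circle(I,tuple(int(x) for x in u),1,col,-1)
  out.append(I)
cv2.imwrite("pics/ov4.png",np.hstack(out))
need((.541,.056,.16))
E
```

```text
t 4.08 pos [0.5464 0.0535 0.163 ] turn [ 0.01 -0.11 -0.03] shift [-0.15 -0.03  0.07] f [-0.   0.1  0.6] w 0.0434
```

View pics/ov4.png

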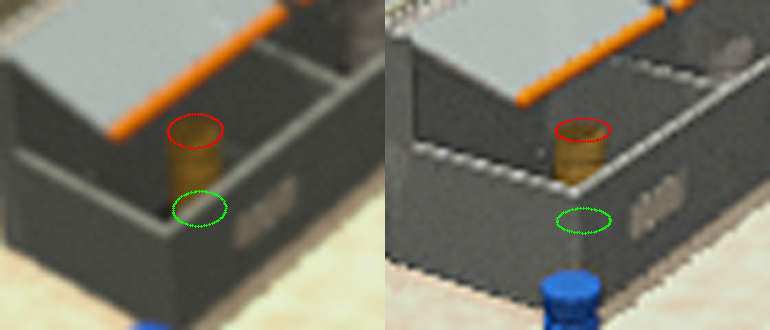

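```bash
python3 -m crank '0 0 0 -0.1 -0.05 0.5 0;0 0 0 0 0 0.5 0;0 0 0 0 0 0.5 0;0 0 0 0 0 0 0'; python3 -c "
from h import *
need((.541,.057,.06))"
```

```text
time: 4.58
position: [0.551, 0.0531, 0.1093]
tool_rot: [0.994, -0.105, 0.013, 0.001]
ft_force: [0.2, -1.0, 0.3]
grip_width: 0.0435
t 4.58 pos [0.551  0.0531 0.1093] turn [-0.   -0.3  -0.06] shift [-0.3  -0.04  1.23] f [ 0.2 -1.   0.3] w 0.0435
```

```bash
python3 -m crank '0 -0.3 -0.05 -0.3 -0.05 0.1 0;0 0 0 0 0 0 0'; python3 -c "
from h import *
need((.541,.057,.06))"
```

```text
time: 4.82
position: [0.541, 0.0573, 0.1075]
tool_rot: [0.995, -0.102, 0.001, -0.0]
ft_force: [0.5, -0.5, 0.8]
grip_width: 0.0435
t 4.83 pos [0.541  0.0573 0.1075] turn [-0.01 -0.03 -0.01] shift [-0.    0.01  1.19] f [ 0.5 -0.5  0.8] w 0.0435
```

```bash
python3 -m crank '0 -0.05 0 0 0 0.5 0;0 -0.05 0 -0.05 0 0.5 0'; python3 -c "
from h import *
need((.541,.057,.04))"
```

```text
time: 5.08
position: [0.5417, 0.0576, 0.0685]
tool_rot: [0.995, -0.102, 0.001, -0.001]
ft_force: [-0.7, 0.3, 1.2]
grip_width: 0.0435
t 5.08 pos [0.5417 0.0576 0.0685] turn [-0.02 -0.01 -0.01] shift [-0.02  0.02  0.71] f [-0.7  0.3  1.2] w 0.0435
```

Well aligned. I'll take one look before going round the weight.

```bash
python3 - <<'E'
from h import *
o=[]
for n in("scene","side"):
    k=viewer.camera(n);cu,cv=[int(x) for x in pix(k,(.541,.056,.05))]
    o.append(cv2.resize(k["img"][cv-45:cv+45,cu-45:cu+45,::-1],None,fx=4.4,fy=4.4,interpolation=cv2.INTER_CUBIC))
cv2.imwrite("pics/d1.png",np.hstack(o))
E
```

```text
(no output)
```

View pics/d1.png

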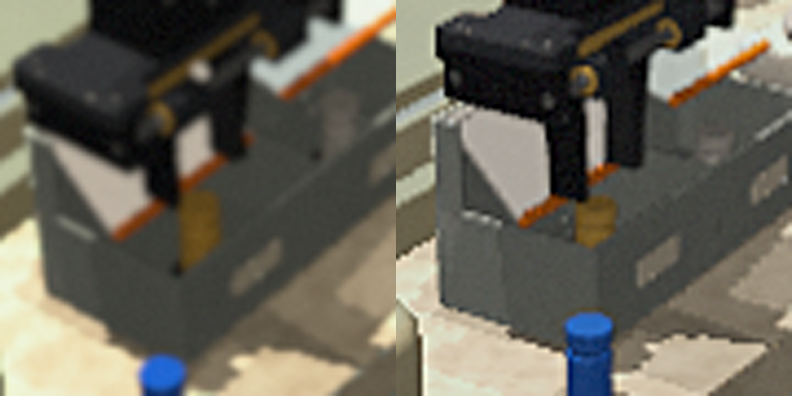

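The flap is pushed down behind the fingers, and the weight at crop (200,200) lies between the tips. I'll continue down.

```bash
python3 -m crank '0 -0.05 0 -0.03 0 0.5 0;0 -0.05 0 -0.03 0 0.45 0;0 0 0 0 0 0.15 0' 15; python3 -c "
from h import *
need((.541,.057,.022))"
```

```text
time: 5.55
position: [0.5361, 0.0585, 0.0217]
tool_rot: [0.995, -0.102, -0.008, -0.001]
ft_force: [-3.7, -0.1, 3.8]
grip_width: 0.0434
t 5.55 pos [0.5361 0.0585 0.0217] turn [-0.01  0.18 -0.01] shift [ 0.13  0.01 -0.01] f [-3.7 -0.1  3.8] w 0.0434
```

```bash
python3 -m crank '0 0.18 0 0.12 0 0 0;0 0 0 0 0 0 0;0 0 0 0 0 0 0.5' 15; python3 -c "
from h import *
need((.541,.057,.022))"
```

```text
time: 5.92
position: [0.5365, 0.0584, 0.0209]
tool_rot: [0.995, -0.103, -0.004, -0.0]
ft_force: [-3.4, 1.3, 3.4]
grip_width: 0.0388
t 5.92 pos [0.5365 0.0584 0.0209] turn [ 0.    0.1  -0.02] shift [ 0.12  0.01 -0.03] f [-3.4  1.3  3.4] w 0.0388
```

```bash
python3 -m crank '0 0.2 0 0.2 0 0 0.3;0 0.1 0 0.1 0 0 0.5;0 0 0 0 0 0 1;0 0 0 0 0 0 1;0 0 0 0 0 0 1' 15; python3 -c "
from h import *
need((.541,.057,.022))"
```

```text
time: 6.55
position: [0.5424, 0.0571, 0.0208]
tool_rot: [0.995, -0.104, 0.003, 0.001]
ft_force: [-4.4, 1.9, 2.3]
grip_width: 0.0232
t 6.55 pos [0.5424 0.0571 0.0208] turn [ 0.   -0.07 -0.04] shift [-0.03  0.01 -0.03] f [-4.4  1.9  2.3] w 0.0232
```

```bash
python3 -m crank '0 0 0 0 0 0 1;0 0 0 0 0 0 1' 25; python3 - <<'E'
from h import *
o=[]
for n in("scene","side"):
    k=viewer.camera(n);cu,cv=[int(x) for x in pix(k,(.541,.056,.05))]
    o.append(cv2.resize(k["img"][cv-45:cv+45,cu-45:cu+45,::-1],None,fx=4.4,fy=4.4,interpolation=cv2.INTER_CUBIC))
cv2.imwrite("pics/d2.png",np.hstack(o))
need((.541,.057,.16))
E
```

```text
time: 6.8
position: [0.5423, 0.0571, 0.0209]
tool_rot: [0.995, -0.104, 0.003, 0.001]
ft_force: [-4.6, 0.8, 2.1]
grip_width: 0.0231
t 6.9 pos [0.5423 0.0571 0.0208] turn [ 0.01 -0.07 -0.04] shift [-0.01  0.01 -3.48] f [-4.6  1.   2.4] w 0.0234
```

View pics/d2.png

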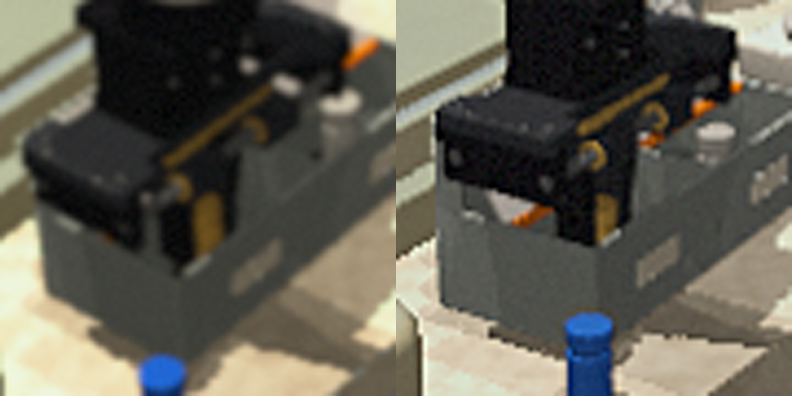

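```bash
python3 -m crank '0 0 0 0 0 -0.5 1;0 0 0 0 0 -0.5 1;0 0 0 0 0 -0.5 1;0 0 0 0 0 -0.5 1;0 0 0 0 0 -0.5 1' 25; python3 -c "
from h import *
need((.541,.057,.16))"
```

```text
time: 7.52
position: [0.5431, 0.0568, 0.1199]
tool_rot: [0.995, -0.103, 0.003, 0.001]
ft_force: [0.1, 0.3, -1.5]
grip_width: 0.0234
t 7.53 pos [0.5431 0.0568 0.1199] turn [ 0.01 -0.06 -0.02] shift [-0.05  0.01 -1.  ] f [ 0.1  0.3 -1.5] w 0.0234
```

```bash
python3 -m crank '0 0 0 0 0 -0.8 1;0 0 0 0 0 -0.8 1;0 0 0 -0.1 0.6 0 1;0 0 0 -0.1 1 0 1;0 0 0 -0.1 1 0 1' 25; python3 - <<'E'
from h import *
import pickle
need((.48,-.297,.19))
k=viewer.camera("wrist");save(k,"w4.png");pickle.dump(k,open("w4.pkl","wb"))
for b in spotter.boxes_of("scale_pan",k):print(b["score"],toW(k,b["at"]))
o=[]
for n in("w1","scene0"):
    k=pickle.load(open(n+".pkl","rb"));cu,cv=[int(x) for x in pix(k,(.482,-.298,.044))];r=50 if n=="w1" else 25
    I=cv2.resize(k["img"][cv-r:cv+r,cu-r:cu+r,::-1],(390,390),interpolation=cv2.INTER_CUBIC)
    for t in np.linspace(0,6.28,60):
        u=(pix(k,(.482+.055*np.cos(t),-.298+.055*np.sin(t),.044))-[cu-r,cv-r]+.5)*390/2/r;cv2.circle(I,tuple(int(x) for x in u),1,(0,0,255),-1)
    o.append(I)
cv2.imwrite("pics/pan.png",np.hstack(o))
E
```

```text
time: 8.15
position: [0.5241, -0.0459, 0.1901]
tool_rot: [0.995, -0.099, 0.02, 0.002]
ft_force: [-0.6, 0.3, -1.4]
grip_width: 0.023
t 8.15 pos [ 0.5241 -0.0459  0.1901] turn [ 0.   -0.45  0.07] shift [0.15 6.37 0.01] f [-0.6  0.3 -1.4] w 0.023
0.83 [ 0.48588414 -0.27909836  0.04157767]
```

View pics/pan.png

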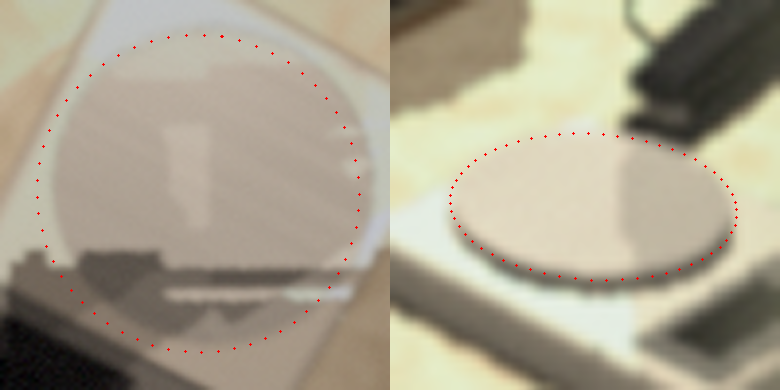

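View pics/w4.png

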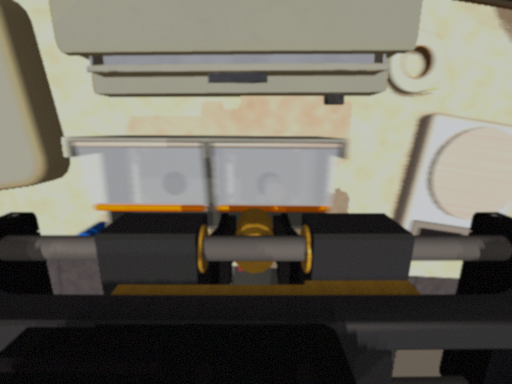

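```bash
python3 -m crank '0 -0.45 0 0.05 0.9 0 1;0 -0.05 0 0 0.9 0 1;0 -0.05 0 0 0.9 0 1;0 -0.05 0 0 0.9 0 1;0 -0.05 0 0 0.9 0 1' 25; python3 -c "
from h import *
need((.482,-.298,.15))"
```

```text
time: 8.88
position: [0.4979, -0.2314, 0.1918]
tool_rot: [0.995, -0.099, -0.0, 0.003]
ft_force: [0.9, 0.0, -2.6]
grip_width: 0.0233
t 8.88 pos [ 0.4979 -0.2314  0.1918] turn [0.07 0.   0.08] shift [-0.06  1.7   1.06] f [ 0.9  0.  -2.6] w 0.0233
```

```bash
python3 -m crank '0.07 0 0.08 -0.05 0.85 0 1;0 0 0 0 0.8 0 1;0 0 0 0 0 0.6 1;0 -0.05 0 0 0 0.6 1;0 0 0 0 0 0 1' 25; python3 -c "
from h import *
need((.482,-.298,.075))"
```

```text
time: 9.5
position: [0.4911, -0.3072, 0.1444]
tool_rot: [0.995, -0.103, 0.007, 0.006]
ft_force: [-0.5, 0.3, -1.2]
grip_width: 0.0235
t 9.5 pos [ 0.4911 -0.3072  0.1444] turn [ 0.12 -0.18 -0.04] shift [-0.3  -0.2   1.73] f [-0.5  0.3 -1.2] w 0.0235
```

```bash
python3 -m crank '0.12 -0.18 -0.04 -0.3 -0.2 0.5 1;0 -0.05 0 0 0 0.5 1;0 -0.05 0 0 0 0.5 1;0 0 0 0 0 0 1' 25; python3 - <<'E'
from h import *
need((.482,-.298,.060))
o=[]
for n in("scene","side"):
    k=viewer.camera(n);cu,cv=[int(x) for x in pix(k,(.482,-.298,.06))];print(cu,cv)
    o.append(cv2.resize(k["img"][cv-40:cv+40,cu-40:cu+40,::-1],None,fx=4.9,fy=4.9,interpolation=cv2.INTER_CUBIC))
cv2.imwrite("pics/p1.png",np.hstack(o))
E
```

```text
time: 10.0
position: [0.4877, -0.3004, 0.087]
tool_rot: [0.995, -0.1, 0.002, 0.004]
ft_force: [-0.6, 0.2, -0.7]
grip_width: 0.023
t 10.0 pos [ 0.4877 -0.3004  0.087 ] turn [ 0.09 -0.05  0.04] shift [-0.15 -0.04  0.67] f [-0.6  0.2 -0.7] w 0.023
311 162
297 169
```

View pics/p1.png

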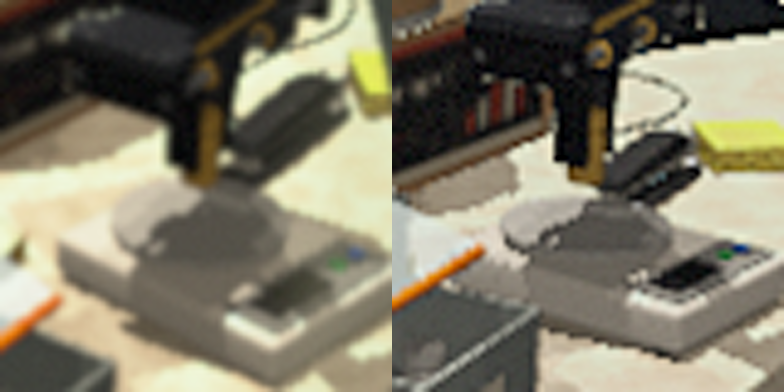

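The weight is held upright over the pan centre, with its bottom at scene crop (205,185). I'll lower it gently.

```bash
python3 -m crank '0.09 -0.05 0.04 -0.15 -0.04 0.3 1;0 -0.03 0 0 0 0.2 1;0 0 0 0 0 0 1' 25; python3 -c "
from h import *
need((.482,-.298,.060))"
```

```text
time: 10.48
position: [0.484, -0.2996, 0.0694]
tool_rot: [0.995, -0.102, 0.002, 0.002]
ft_force: [0.5, 0.2, -1.4]
grip_width: 0.0233
t 10.47 pos [ 0.484  -0.2996  0.0694] turn [ 0.04 -0.05 -0.01] shift [-0.06 -0.03  0.23] f [ 0.5  0.2 -1.4] w 0.0233
```

```bash
python3 -m crank '0.04 -0.05 0 -0.03 0 0.12 1;0 0 0 0 0 0.08 1;0 0 0 0 0 0.04 1;0 0 0 0 0 0 1' 25; python3 -c "
from h import *
need((.482,-.298,.060))"
```

```text
time: 10.98
position: [0.483, -0.2997, 0.0592]
tool_rot: [0.995, -0.102, -0.0, -0.0]
ft_force: [-0.3, 0.8, -1.4]
grip_width: 0.0234
t 10.97 pos [ 0.483  -0.2997  0.0592] turn [-0.    0.   -0.01] shift [-0.03 -0.04 -0.02] f [-0.3  0.8 -1.4] w 0.0234
```

```bash
python3 -m crank '0 0 0 0 0 0.04 1;0 0 0 0 0 0.03 1;0 0 0 0 0 0 1' 25; python3 -c "
from h import *
need((.482,-.298,.060))"
```

```text
time: 11.35
position: [0.4834, -0.3, 0.0588]
tool_rot: [0.995, -0.102, 0.0, 0.001]
ft_force: [-0.7, 0.1, -1.5]
grip_width: 0.0233
t 11.35 pos [ 0.4834 -0.3     0.0588] turn [ 0.01 -0.01 -0.  ] shift [-0.04 -0.04 -0.03] f [-0.7  0.1 -1.5] w 0.0233
```

```bash
python3 -m crank '0 0 0 0 0 0.08 1;0 0 0 0 0 0.08 1;0 0 0 0 0 0.08 1' 25; python3 -c "
from h import *
need((.482,-.298,.060))"
```

```text
time: 11.72
position: [0.4836, -0.3002, 0.0582]
tool_rot: [0.995, -0.102, 0.001, 0.001]
ft_force: [-3.8, 2.4, 22.2]
grip_width: 0.0235
t 11.72 pos [ 0.4836 -0.3002  0.0582] turn [ 0.03 -0.03  0.01] shift [-0.05 -0.05 -0.04] f [-3.8  2.4 22.2] w 0.0235
```

The weight is down on the pan. I'll ease the pressure off and release.

```bash
python3 -m crank '0 0 0 0 0 0 1;0 0 0 0 0 0 1;0 0 0 0 0 0 0.4;0 0 0 0 0 0 0;0 0 0 0 0 0 0'; python3 -c "
from h import *
need((.482,-.298,.12))"
```

```text
time: 12.35
position: [0.4841, -0.3006, 0.0581]
tool_rot: [0.995, -0.102, 0.002, 0.002]
ft_force: [0.5, 0.6, -0.3]
grip_width: 0.0383
t 12.35 pos [ 0.4841 -0.3006  0.0581] turn [ 0.04 -0.04  0.01] shift [-0.06 -0.05 -1.55] f [ 0.5  0.6 -0.3] w 0.0383
```

```bash
python3 -m crank '0 0 0 0 0 0 0;0 0 0 0 0 -0.4 0;0 0 0 0 0 -0.6 0;0 0 0 0 0 -0.8 0;0 0 0 0 0 -0.8 0'; python3 -m crank '0 0 0 0 0 -0.8 0;0 0 0 -0.9 0.3 -0.5 0;0 0 0 -0.9 0.5 0 0;0 0 0 -0.5 0.5 0 0;0 0 0 0 0 0 0'; python3 - <<'E'
from h import *
import pickle
need((.482,-.298,.060))
o=[]
for n in("scene","side","wrist"):
    k=viewer.camera(n);save(k,n+"9.png");pickle.dump(k,open(n+"9.pkl","wb"))
    for b in spotter.boxes_of("brass_weight_center",k):
        w=toW(k,b["at"]);print(n,round(b["score"],2),w.round(3),pix(k,w).round())
    if n!="wrist":
        cu,cv=[int(x) for x in pix(k,(.5,-.15,.06))]
        o.append(cv2.resize(k["img"][cv-65:cv+55,cu-70:cu+60,::-1],None,fx=3,fy=3,interpolation=cv2.INTER_CUBIC))
cv2.imwrite("pics/p9.png",np.hstack(o))
E
```

```text
time: 12.98
position: [0.4827, -0.2993, 0.1652]
tool_rot: [0.995, -0.102, -0.0, 0.0]
ft_force: [0.1, 0.2, -0.4]
grip_width: 0.0433
time: 13.6
position: [0.3821, -0.334, 0.2286]
tool_rot: [0.995, -0.101, 0.006, 0.006]
ft_force: [-0.3, 0.4, -0.2]
grip_width: 0.0434
t 13.6 pos [ 0.3821 -0.334   0.2286] turn [ 0.13 -0.15  0.03] shift [ 2.21 -1.43  4.23] f [-0.3  0.4 -0.2] w 0.0434
scene 0.77 [0.496 0.183 0.03 ] [228. 272.]
scene 0.59 [ 0.478 -0.289  0.072] [312. 160.]
side 0.7 [ 0.477 -0.293  0.07 ] [299. 167.]
side 0.63 [0.497 0.184 0.028] [234. 251.]
wrist 0.77 [ 0.476 -0.303  0.092] [207. 104.]
```

View pics/p9.png

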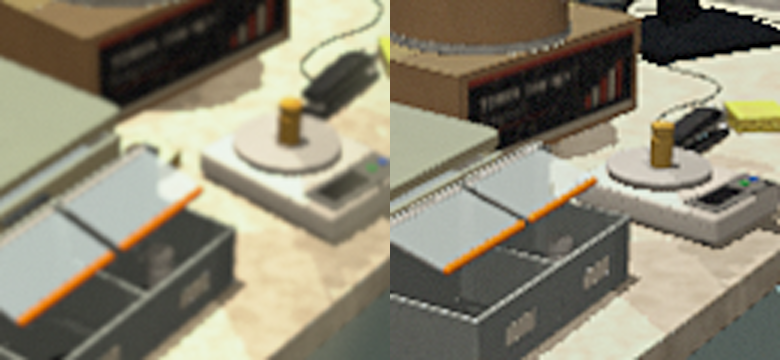

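View pics/wrist9.png

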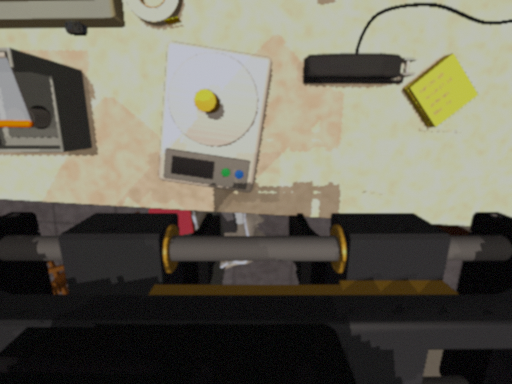

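The brass weight stands upright on the pan at scene crop (290,120). Both orange beads are up and the steel weight is in its bay. I'll do one numeric check, then hand in.

```bash
python3 - <<'E'
from h import *
import pickle
k=pickle.load(open("wrist9.pkl","rb"))
a=onplane(k,(206,100),.089);b=onplane(k,(212,98),.044);print("top",a,"pan",b,np.linalg.norm((a-b)[:2]))
s0,s9=[pickle.load(open(n,"rb")) for n in("scene0.pkl","scene9.pkl")]
d=cv2.absdiff(s0["img"],s9["img"]).max(2);print("steel/flap region diff",d[175:225,245:295].max(),"flap L diff",d[190:240,200:250].max())
robot.hand_in();print(robot.get_obs()["time"])
E
```

```text
top [ 0.48084989 -0.30228995  0.089     ] pan [ 0.48644878 -0.3036523   0.044     ] 0.005762261694533619
steel/flap region diff 31 flap L diff 70
the job is handed in; nothing more can be done
the job is handed in; nothing more can be done
```

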